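# Pack and clamp the pastry covers in their carrier

## Task

Pack the bakery's domed covers away: set the loose tall cover gently, still mouth up, inside the wide one that lies in the steel carrier, and let it go. Then slide the carrier's retainer along its track so that it pushes the nested covers up to the back stop and clamps them there: press firmly there, with about 15 N held for half a second and never as much as 45 N, then let go of the retainer, leaving it against the covers. Leave everything else on the bench where it is.

Things in the scene. Friction and masses are not known exactly. Their poses are not given: they have to be found in the camera images.
- carrier: Fixed steel trough, floor 190 x 430 mm, top of floor 8 mm up, side rails 22 mm high, 178 mm apart. Origin: on the bench, on the centre line. z up, y along the track towards the back stop, x across. The back stop, a rigid upright plate 150 mm wide, top 63 mm up, was bolted anew: its face towards the covers is somewhere between y = 135 and 165 mm here, not measured: feel for it.
- retainer (a joint): Place of the sliding retainer along the track (m): 0 farthest from the back stop, growing along the carrier's +y towards it, track end 0.18. Its pushing face is at y = -0.165 + this value in the carrier's frame. Slides against about 4 N of dry friction (plus 5 N per m/s) and stays where it is left; it cannot lift or turn.
- retainer_face (a point): Point on the retainer's pushing face, an upright steel plate 150 mm wide with its top 59 mm above the bench: on its centre line, 53 mm above the bench (level with the wide cover's rim). Axes as the carrier's; the covers lie on its +y side.
- retainer_grip (a point): Grip zone of the retainer's black upright grip block: 60 mm across (x), 20 mm thick along the track (y), top 87 mm above the bench; this point is on its axis, 67 mm above the bench and 66 mm behind (-y of) the pushing face. Pinch it from above on its broad faces (fingers closing along y); 50 mm is free between it and the face plate. Axes as the carrier's.
- wide_cover: Wide plain-metal dome lying inverted (mouth up), loose on the carrier floor; slides when pushed. 160 mm across the rim, 45 mm high, 4 mm wall, flat crown 100 mm across below, inner floor 5 mm thick, about 90 mm across. About 0.25 kg. Origin: centre of the crown's underside, 8 mm above the bench; z up. The rim has twelve slight flats: a plate meets it 77 to 80 mm from the axis.
- tall_cover_mid (a point): Centre, half-way up, of the loose tall plain-metal dome, inverted (mouth up) on the bench, in either the tin's place or its own: 124 mm across the rim, 75 mm high, 4 mm wall, nearly upright for 35 mm below the rim (pinch it there from above, one finger inside), crown 72 mm across, 0.2 kg. z up. Nested, this point is 42.5 mm above the wide cover's origin, its rim 35 mm above the wide rim.
- cake_tin: Bystander: a dark straight-sided round baking tin, 130 mm across and 45 mm high, mouth up. Origin: centre of its underside.
- brush: Bystander: a pastry brush lying on the bench, about 200 mm long along its x. Origin: underside.

How it is judged (in metres and radians):
On the way, in this order (a step that is already met when the one before it is completed fails the run):
1. the tall cover stands nested in the wide one, mouth up, on its floor, and is let go (horizontal distance between tall_cover_mid and wide_cover below 0.015 m and z of tall_cover_mid in the frame of wide_cover below 0.0465 m and angle between tall_cover_mid's own z axis and vertical below 0.12 rad and contact force between tall_cover and the fingers below 0.1 N), for 0.2 s.
2. the retainer presses the resting covers with more than 8 N (clamped against the back stop) (contact force between retainer and wide_cover above 8 N and contact force between backstop and wide_cover above 6 N and linear speed of wide_cover below 0.01 m/s), for 0.2 s.
At the end, for the whole second after the job is handed in: Tall cover mouth up on the wide cover's floor (axes within 15 mm, tilt < 0.12 rad, lifted < 4 mm); wide cover flat (tilt < 0.06 rad) with the retainer's face (83 mm or less from its axis) and the back stop (same) against its rim; all at rest (horizontal distance between tall_cover_mid and wide_cover below 0.015 m and z of tall_cover_mid in the frame of wide_cover below 0.0465 m and angle between tall_cover_mid's own z axis and vertical below 0.12 rad and angle between wide_cover's own z axis and vertical below 0.06 rad and y of wide_cover in the frame of retainer_face below 0.083 m and y of wide_cover in the frame of backstop above -0.083 m and linear speed of each of wide_cover, tall_cover below 0.01 m/s); the robot touches nothing.
It fails at once if the retainer squeezes the covers with more than 45 N (contact force between retainer and wide_cover above 45 N).
It fails at once if a bystander is pushed more than 30 mm (distance of any of cake_tin, jar, brush, spatula, mug from where it was at the start of the episode above 0.03 m).
It fails at once if the tall cover is dropped or thrown instead of set down (linear speed of tall_cover above 0.85 m/s and contact force between tall_cover and the fingers below 0.1 N).
It also fails if it takes over 58 s, if anything falls off the work surface, if the arm or the gripper's body presses on something with over 40 N, if the wrist force passes 120 N, or if a joint passes its speed limit or range.

## Robot

A 6-joint arm with a two-finger parallel gripper is mounted at the origin on the work surface. World frame = base frame: x ahead of the robot, y to its left, z up, the work surface at z = 0. Lengths are in mm, angles in rad, forces in N, time in s.
With the tool pointing down it reaches from about 275 to 825 mm from the base axis. Payload 5.2 kg.
Tool frame: the origin (TCP) lies midway between the tips of the shut fingers; the grasp point (between the pads) lies 19 mm behind it (arm.grasp_offset is the distance from the TCP to the grasp point, in mm); z points along the fingers, y is the line along which they close (so a half turn about z gives the same grasp; the last joint's range is limited). The gripper opens to 93 mm and grips with 3 to 60 N. Pads are 15 mm wide; open, the fingers measure 128 mm over their backs; the gripper's body (75 mm by 188 mm) begins 65 mm behind the grasp point.
Start: joints at [0.917, 0.259, 1.535, -0, 1.348, -0.203], TCP at [239.607, 495.069, 218.653] pointing down, gripper open.
Joint ranges: [-3.14, 3.14], [-0.91, 2.08], [0.19, 2.58], [-1.22, 4.36], [0.22, 2.71], [-3.12, 3.12]. Speed limits (rad/s): [2.57, 2.57, 3.14, 3.14, 3.14, 3.14].

## Interface

Orientations are given as a rotation vector (axis times angle).
In Python, from cell import arm gives the robot as it stands. The module is installed in compiled form; this text tells all that it offers.
- The arm moves only by the tool play_rows, never from a script. Its argument "plan" is one flat list of numbers, 7 for each row, row after row: the turn, a rotation vector about the tool's x, y, z in units of 6 degrees (1.0 is 6 degrees), then the shift along the tool's x, y, z in units of 30 mm (1.0 is 30 mm), then the opening, from -1 (shut) to 1 (fully open). In form: [wx, wy, wz, dx, dy, dz, hand, wx, wy, wz, dx, dy, dz, hand, ...]. A call has 1 to 8 rows; each row shifts and turns the commanded pose from where the row before left it, along the tool's axes as they then stand; what a row does not reach is not made up. A row lasts 1/8 s, in which the tool goes at most 62.5 mm and 10.7 degrees, less where a joint would pass 70% of its speed; a pose out of reach is approached as far as the arm can. A call is refused whole if a number of a shift passes 1 or a number of a turn 1, either way. A call with a gripper value outside its range is refused whole. The fingers move at their own pace and stop on an object; "grip_force" is the grip in N (left out, the last holds). Time passes only in rows, so rows that do not move let the fingers close. It gives the time, the measured TCP pose, the force, the opening and the grip force at its end, in the units of the state.
- arm.sense(): the state, without advancing time (a new reading comes with each control period).
- arm.get_image(name): name is "scene" or "top"; returns a dict with "image" (420x560x3 uint8, blue, green, red), "range_z" (420x560 float32, mm along the optical axis (not along the pixel's ray), 0 where there is no reading), "intrinsics" (3x3 intrinsics, pixels), "xyz" and "attitude" of the camera in the world. Camera axes: x right, y down, z forward; pixel columns grow to the right and rows downward; lengths in mm; the calibration is good to about 2 mm. A picture is of the moment at which its call begins.
- arm.sign_off(): hands the job in; it is judged then, once.
Trained networks look in a picture, given as the dict that the camera call returned (one of the last four; its "shot" number tells which), for a name from the list of things; names that differ only in an ending like _2 or _b are one class to them, and where a whole thing is asked for, a point or a joint stands for the part that bears it (a point fixed in the world has none). Each returns a list of dicts, best first, with "p" (0 to 1); they miss things now and then, are a little off and sometimes report something else, mostly with a low value. They report only what shows in the picture. A call takes as long as a camera call.
- arm.silhouettes(picture, name): "region" (420x560 bool, what is visible of it) and "box" ([left, top, right, bottom] in pixels, round what is visible of it).
- arm.tip_of(picture, name): "xy" ([column, row] in pixels: a listed point, or the origin of a listed thing).
The state is a dict: "t": time; "q": joint angles; "qd": joint speeds; "joint_torque": joint torques, N m; "eef_pos": TCP position; "orientation": TCP orientation; "wrist_force": force on the tool from outside, world axes, zero at the start; "wrist_torque": the same for the moment, N m; "gripper_width": finger opening in mm; "finger_force": force on a finger pad.
Only numpy, scipy, OpenCV 4.12 (cv2) and the standard library are available. Lean on these libraries where they do the work, as an engineer would, in place of code of your own. Each camera call takes 0.05 s, during which the arm holds its last target. There are 200 camera calls.

## Working session

There is one attempt and no reset: what is moved stays moved. The work goes in short steps, Python scripts to look and compute and a tool call to move; the robot and the scene stay as the last step left them, time stands still between calls to the robot, and variables do not carry over. Pictures are saved under pics/ and viewed, at most 10 in all, crops included, and the job is handed in when it is done.

Besides the shell and the picture viewer there is one more tool, called as name(argument=value, ...) on one line, values as JSON. play_rows: Moves the arm, as the interface text tells. Its arguments: {"type":"object","properties":{"plan":{"type":"array"},"grip_force":{"type":"number"}},"required":["plan"]}

```bash
mkdir -p pics; cat > h.py <<'E'
import numpy as np, cv2
from scipy.spatial.transform import Rotation as R
from cell import arm
def rot(a):
    a=np.array(a,float)
    return a if a.shape==(3,3) else (R.from_rotvec(a).as_matrix() if a.size==3 else R.from_quat(a).as_matrix())
def cloud(p):
    K=p["intrinsics"];z=p["range_z"];v,u=np.mgrid[:z.shape[0],:z.shape[1]]
    c=np.stack([(u-K[0,2])/K[0,0]*z,(v-K[1,2])/K[1,1]*z,z],-1)
    w=c@rot(p["attitude"]).T+np.array(p["xyz"]);w[z<=0]=np.nan
    return w
def px(p,w):
    K=p["intrinsics"];c=(np.atleast_2d(w)-np.array(p["xyz"]))@rot(p["attitude"])
    return c[:,:2]/c[:,2:]*[K[0,0],K[1,1]]+[K[0,2],K[1,2]]
def ray(p,uv,z):
    K=p["intrinsics"];d=rot(p["attitude"])@np.array([(uv[0]-K[0,2])/K[0,0],(uv[1]-K[1,2])/K[1,1],1])
    o=np.array(p["xyz"]);return o+d*(z-o[2])/d[2]
E
python3 - <<'E'
from h import *
np.set_printoptions(precision=1,suppress=True)
s=arm.sense();print(s["orientation"],s["wrist_force"],s["gripper_width"],arm.grasp_offset)
print(rot(s["orientation"]))
ims=[]
for n in("top","scene"):
    p=arm.get_image(n);ims.append(p["image"]);print(n,p["xyz"],p["attitude"]);w=cloud(p)
    cv2.imwrite(f"pics/{n}.png",p["image"])
    for k in["carrier","retainer_face","retainer_grip","wide_cover","tall_cover_mid","cake_tin","brush"]:
        for d in arm.tip_of(p,k)[:3]:print(" tip",k,round(d["p"],2),d["xy"])
        for d in arm.silhouettes(p,k)[:2]:
            q=w[d["region"]];q=q[~np.isnan(q[:,0])]
            print(" sil",k,round(d["p"],2),d["box"],len(q),np.percentile(q,[1,50,99],axis=0).round().tolist() if len(q) else 0)
E
```

```text
[-0.7 -3.1  0. ] [ 0.2 -0.6  0.9] 92.79629116875847 18.8
[[-0.9  0.4 -0. ]
 [ 0.4  0.9 -0. ]
 [ 0.  -0.  -1. ]]
top [ 545.6 -103.2  861.8] [-2.2  2.2 -0. ]
 sil carrier 0.61 [46.1, 203.8, 255.9, 311.8] 11784 [[398.0, -36.0, 4.0], [495.0, 103.0, 8.0], [610.0, 374.0, 87.0]]
 sil retainer_face 0.84 [197.0, 231.5, 244.5, 301.4] 1469 [[426.0, -14.0, 12.0], [490.0, 38.0, 35.0], [562.0, 67.0, 89.0]]
 tip retainer_grip 0.89 [237.0, 264.9]
 tip retainer_grip 0.47 [339.3, 281.2]
 sil retainer_grip 0.62 [199.7, 227.8, 245.2, 297.9] 1460 [[426.0, -15.0, 12.0], [490.0, 38.0, 33.0], [559.0, 67.0, 89.0]]
 tip wide_cover 0.94 [129.5, 250.7]
 sil wide_cover 0.69 [82.8, 216.7, 159.7, 293.6] 4594 [[437.0, 149.0, 10.0], [510.0, 237.0, 16.0], [585.0, 299.0, 54.0]]
 sil tall_cover_mid 0.74 [394.9, 193.4, 465.1, 259.0] 3270 [[507.0, -450.0, 2.0], [565.0, -409.0, 19.0], [621.0, -331.0, 77.0]]
 tip cake_tin 0.81 [335.7, 279.0]
 sil cake_tin 0.71 [306.8, 253.6, 373.9, 316.1] 3252 [[389.0, -277.0, 1.0], [446.0, -219.0, 4.0], [509.0, -154.0, 46.0]]
 tip brush 0.95 [310.4, 154.5]
 sil brush 0.85 [297.3, 111.5, 3
[... 706 characters left out ...]
 7.0], [617.0, 395.0, 84.0]]
 tip wide_cover 0.66 [427.8, 320.5]
 sil wide_cover 0.88 [388.1, 272.6, 478.6, 356.6] 5833 [[438.0, 153.0, 8.0], [501.0, 223.0, 15.0], [590.0, 303.0, 53.0]]
 tip tall_cover_mid 0.95 [241.2, 129.8]
 tip tall_cover_mid 0.72 [384.1, 244.2]
 sil tall_cover_mid 0.63 [212.0, 101.3, 266.3, 148.6] 2134 [[509.0, -448.0, 1.0], [562.0, -412.0, 44.0], [627.0, -327.0, 74.0]]
 tip cake_tin 0.82 [318.3, 166.1]
 sil cake_tin 0.93 [291.7, 136.8, 346.0, 184.8] 2445 [[391.0, -276.0, -2.0], [448.0, -221.0, 10.0], [517.0, -148.0, 44.0]]
 tip brush 0.85 [229.7, 229.8]
 sil brush 0.61 [183.6, 202.3, 268.5, 254.2] 1305 [[623.0, -177.0, 1.0], [746.0, -157.0, 16.0], [818.0, -134.0, 21.0]]
```

View pics/top.png

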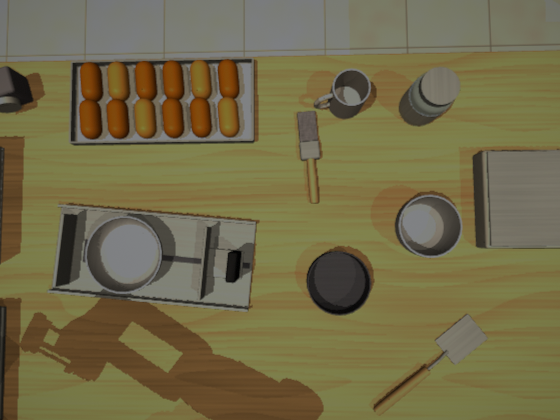

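View pics/scene.png

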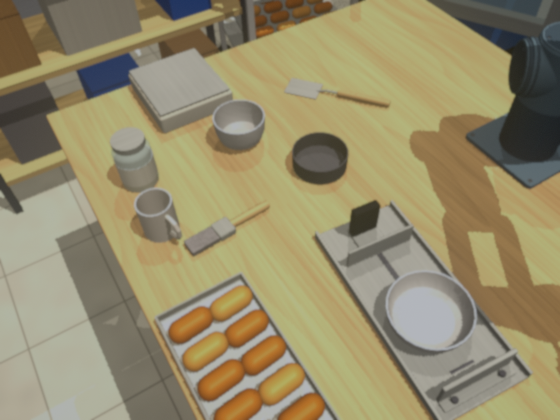

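The top view shows the wide cover at about (124,253) in the carrier. The tall cover is at (429,226), clear of the dark tin at (338,282), and the retainer grip is at (234,265). Next I fit rims and axes.

```bash
cat >> h.py <<'E'
from scipy.optimize import least_squares
def circ(p,z,r,c0,tol=4):
    w=cloud(p).reshape(-1,3);w=w[~np.isnan(w[:,0])]
    d=np.hypot(*(w[:,:2]-c0).T)
    m=(abs(w[:,2]-z)<tol)&(d<r+14)&(d>r-18);q=w[m,:2]
    f=least_squares(lambda c:np.hypot(*(q-c).T)-(r-2),c0,loss="soft_l1",f_scale=2)
    return f.x,len(q),np.median(abs(f.fun)),np.median(w[m,2])
E
python3 - <<'E'
from h import *
np.set_printoptions(precision=1,suppress=True)
for n in("top","scene"):
    p=arm.get_image(n)
    print(n,"tall",circ(p,75,62,[564,-390]),"wide",circ(p,53,80,[511,227]))
    w=cloud(p).reshape(-1,3);w=w[~np.isnan(w[:,0])]
    def box(z0,z1,lo,hi):
        return w[(w[:,2]>z0)&(w[:,2]<z1)&(w[:,0]>lo[0])&(w[:,0]<hi[0])&(w[:,1]>lo[1])&(w[:,1]<hi[1])]
    for nm,q in(("grip",box(82,92,(440,-40),(560,40))),("plate",box(55,64,(400,35),(590,90))),("stop",box(57,69,(400,300),(620,420)))):
        if len(q)>4:
            r=cv2.minAreaRect(q[:,:2].astype(np.float32));print(nm,len(q),r,q[:,:2].mean(0),q[:,2].mean())
    ra=box(18,27,(380,-60),(640,400))
    for s in(0,1):
        q=ra[(ra[:,0]>500)==s]
        q=q[(q[:,0]>575) if s else (q[:,0]<440)]
        if len(q)>10:
            vx=cv2.fitLine(q[:,:2].astype(np.float32),cv2.DIST_HUBER,0,.01,.01).ravel();print("rail",s,len(q),vx, "ang",np.arctan2(vx[1],vx[0]))
E
```

```text
top tall (array([ 563.7, -390.8]), 462, np.float64(1.0660774852009816), np.float64(74.47716484715932)) wide (array([511.6, 224.4]), 559, np.float64(1.192782027542009), np.float64(52.143305158912085))
grip 311 ((487.061279296875, -2.182018280029297), (19.8774471282959, 59.430355072021484), 84.07137298583984) [487.1  -2.4] 86.23239602121394
plate 227 ((492.89984130859375, 60.474090576171875), (6.732178211212158, 147.56446838378906), 84.43612670898438) [492.8  60.3] 58.402681701919725
stop 360 ((522.3568725585938, 354.9438781738281), (10.106461524963379, 147.63197326660156), 84.56954956054688) [521.1 354.5] 61.58016907751444
rail 0 632 [  0.1   1.  413.  184.2] ang 1.4724764
rail 1 607 [  0.1   1.  595.9 171.6] ang 1.4761542
scene tall (array([ 567.3, -387.6]), 190, np.float64(1.2819309965562553), np.float64(72.72133793290527)) wide (array([514.3, 227.8]), 594, np.float64(1.10779909886719), np.float64(51.192195160262486))
grip 218 ((490.0643615722656, 1.3771333694458008), (20.572101593017578, 58.09987258911133), 85.75178527832031) [490.3   1.7] 84.83500036281652
plate 180 ((495.4764404296875, 63.884864807128906), (8.130377769470215, 148.6754150390625), 84.54180908203125) [496.6  63.7] 57.01976333177865
stop 470 ((523.7691040039062, 358.0670166015625), (9.052149772644043, 151.42356872558594), 84.20204162597656) [526.8 358.2] 61.010148716111075
rail 0 568 [  0.1   1.  418.2 212.7] ang 1.4745948
rail 1 741 [  0.1   1.  601.  195.7] ang 1.4768004
```

```bash
cat >> h.py <<'E'
AZ=1.4748
YC=np.array([np.cos(AZ),np.sin(AZ)])
def go(x,y,z,az=AZ):
    s=arm.sense();M=rot(s["orientation"]);p=np.array(s["eef_pos"])
    c=np.cos(az);n=np.sin(az)
    T=np.array([[-n,c,0],[c,n,0],[0,0,-1]]).T
    dw=R.from_matrix(M.T@T).as_rotvec()
    print("t",round(s["t"],2),"pos",p.round(1),"turn units",(np.degrees(dw)/6).round(2),"shift units(after turn)",(T.T@(np.array([x,y,z])-p)/30).round(2),"F",np.round(s["wrist_force"],1),"w",round(s["gripper_width"],1),"ff",np.round(s["finger_force"],1))
E
python3 - <<'E'
from h import *
p=arm.get_image("top");w=cloud(p)
print("box",w[200,520],"jar",w[85,438],"mug",w[90,350])
g=np.array([565.5,-389])+60*YC
print(g);go(*g,150);print(arm.sense()["q"])
E
```

```text
box [ 614.26758538 -576.09497673   57.77923478] jar [ 823.93320481 -393.50311418  130.79732351] mug [ 864.68578689 -252.92659416    4.40960702]
[ 571.25093734 -329.2762466 ]
t 1.65 pos [239.6 495.1 218.7] turn units [-0.   -0.   -3.39] shift units(after turn) [-13.64 -26.29   2.29] F [-0.4  0.1  0.3] w 93.3 ff 0.0
[ 9.17226817e-01  2.58585921e-01  1.53501972e+00  5.06618668e-05
  1.34802868e+00 -2.02791866e-01]
```

play_rows(plan=[0,0,-0.85,0,0,0,1,0,0,-0.85,0,0,0,1,0,0,-0.85,0,0,0,1,0,0,-0.84,0,0,0,1,0,0,0,-0.5,-1,0,1,0,0,0,-0.5,-1,0,1,0,0,0,-0.5,-1,0,1,0,0,0,-0.5,-1,0,1], grip_force=20)

```text
t: 2.65
eef_pos: [288.1, 368.9, 218.7]
orientation: [0.15, 3.138, 0.0]
wrist_force: [0.1, 0.2, 0.1]
gripper_width: 92.6
finger_force: 0.0
```

play_rows(plan=[0,0,0,-0.5,-1,0,1,0,0,0,-0.5,-1,0,1,0,0,0,-0.5,-1,0,1,0,0,0,-0.5,-1,0,1,0,0,0,-0.5,-1,0,1,0,0,0,-0.5,-1,0,1,0,0,0,-0.5,-1,0,1,0,0,0,-0.5,-1,0,1])

```text
t: 3.65
eef_pos: [384.7, 118.5, 218.9]
orientation: [0.15, 3.137, 0.0]
wrist_force: [0.9, -0.1, 0.9]
gripper_width: 92.8
finger_force: 0.0
```

play_rows(plan=[0,0,0,-0.5,-1,0,1,0,0,0,-0.5,-1,0,1,0,0,0,-0.5,-1,0,1,0,0,0,-0.5,-1,0,1,0,0,0,-0.5,-1,0,1,0,0,0,-0.5,-1,0,1,0,0,0,-0.5,-1,0,1,0,0,0,-0.5,-1,0,1])

```text
t: 4.65
eef_pos: [481.2, -132.0, 218.7]
orientation: [0.151, 3.138, -0.0]
wrist_force: [0.6, 0.4, -0.5]
gripper_width: 92.9
finger_force: 0.0
```

play_rows(plan=[0,0,0,-0.5,-1,0,1,0,0,0,-0.5,-1,0,1,0,0,0,-0.5,-1,0,1,0,0,0,-0.5,-1,0,1,0,0,0,-0.5,-1,0,1,0,0,0,-0.5,-1,0,1,0,0,0,0,0,0,1])

```text
t: 5.52
eef_pos: [553.4, -320.7, 217.8]
orientation: [-0.154, -3.137, 0.0]
wrist_force: [-0.8, -0.2, -0.5]
gripper_width: 93.1
finger_force: 0.0
```

```bash
python3 -c "
from h import *
go(571.2,-329.3,47)
for n in ('top','scene'):
    p=arm.get_image(n);print(circ(p,75,62,[565,-389]));cv2.imwrite('pics/pre_%s.png'%n,p['image'])"
```

```text
t 5.53 pos [ 553.4 -320.7  217.8] turn units [-0.   -0.   -0.02] shift units(after turn) [-0.62 -0.23  5.69] F [-0.8 -0.2 -0.5] w 93.1 ff 0.0
(array([ 563.53295402, -391.0555643 ]), 159, np.float64(1.0623553375531145), np.float64(74.64971337333441))
(array([ 567.09984182, -387.63445278]), 177, np.float64(1.353396639792237), np.float64(72.41135711410152))
```

play_rows(plan=[0,0,0,-0.62,-0.2,0.9,1,0,0,0,0,0,1,1,0,0,0,0,0,1,1,0,0,0,0,0,0.9,1,0,0,0,0,0,0.9,1,0,0,0,0,0,0.6,1,0,0,0,0,0,0.4,1,0,0,0,0,0,0,1])

```text
t: 6.62
eef_pos: [570.9, -325.9, 47.2]
orientation: [-0.15, -3.137, -0.001]
wrist_force: [-0.1, 0.3, 0.2]
gripper_width: 92.9
finger_force: 0.0
```

play_rows(plan=[0,0,0,0,0,0,0,0,0,0,0,0,0,-0.5,0,0,0,0,0,0,-1,0,0,0,0,0,0,-1,0,0,0,0,0,0,-1,0,0,0,0,0,0,-1,0,0,0,0,0,0,-1,0,0,0,0,0,0,-1], grip_force=20)

```text
t: 7.62
eef_pos: [571.1, -326.5, 47.6]
orientation: [-0.15, -3.138, 0.0]
wrist_force: [-0.4, -0.8, -0.4]
gripper_width: 17.5
finger_force: 0.4
```

```bash
python3 -c "
from h import *
go(571.2,-329.3,47)
p=arm.get_image('scene');print(circ(p,75,62,[565,-389]));cv2.imwrite('pics/grasp.png',cv2.resize(p['image'][60:240,130:370],None,fx=2.5,fy=2.5))"
```

```text
t 7.62 pos [ 571.1 -326.5   47.6] turn units [-0. -0.  0.] shift units(after turn) [-0.01 -0.09  0.02] F [-0.4 -0.8 -0.4] w 17.5 ff 0.4
(array([ 567.18370694, -387.71681757]), 100, np.float64(1.4643081225435282), np.float64(72.80467115150066))
```

View pics/grasp.png

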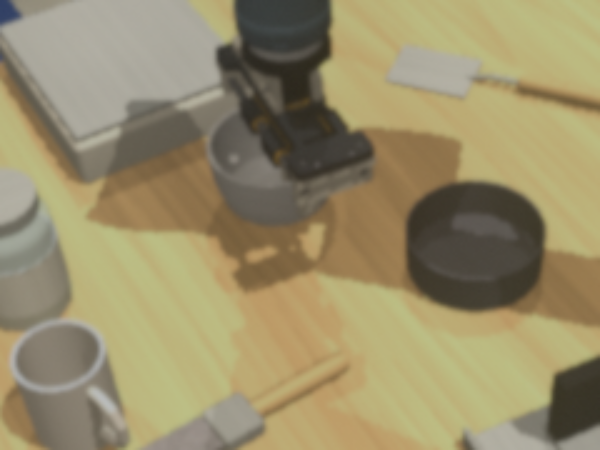

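The gripper straddles the cover's rim at about (275,150) in the crop, and the fingers are still closing. I let them finish, then lift.

play_rows(plan=[0,0,0,0,0,0,-1,0,0,0,0,0,0,-1,0,0,0,0,0,0,-1,0,0,0,0,0,0,-1,0,0,0,0,0,0,-1])

```text
t: 8.3
eef_pos: [571.2, -326.7, 47.8]
orientation: [0.151, 3.138, -0.001]
wrist_force: [-2.2, -1.7, 3.2]
gripper_width: 5.4
finger_force: 19.8
```

play_rows(plan=[0,0,0,0,0,-0.3,-1,0,0,0,0,0,-0.7,-1,0,0,0,0,0,-0.9,-1,0,0,0,0,0,-0.9,-1,0,0,0,0,0,-0.7,-1,0,0,0,0,0,-0.3,-1,0,0,0,0,0,0,-1])

```text
t: 9.18
eef_pos: [571.4, -326.0, 161.7]
orientation: [0.15, 3.138, 0.001]
wrist_force: [0.7, 0.5, -1.7]
gripper_width: 3.7
finger_force: 20.0
```

```bash
cat >> h.py <<'E'
def rimfit(p,c0,r=62,zr=(0,400)):
    # 3D rim fit of tall cover: top band pts near radius; returns centre, plane normal
    w=cloud(p).reshape(-1,3);w=w[~np.isnan(w[:,0])]
    d=np.hypot(*(w[:,:2]-c0).T);q=w[(d<r+8)&(d>r-14)&(w[:,2]>zr[0])&(w[:,2]<zr[1])]
    return q
E
python3 -c "
from h import *
go(513+60*YC[0],226+60*YC[1],150)
g=np.array(arm.sense()['eef_pos'])
for n in('top','scene'):
    p=arm.get_image(n)
    z=g[2]+28
    for k in range(2):
        x,c,e,zz=circ(p,z,62,g[:2]-60*YC,6);print(n,x,c,e,zz,'rel TCP',(x-g[:2]));z=zz
"
```

```text
t 9.18 pos [ 571.4 -326.   161.7] turn units [0.   0.   0.01] shift units(after turn) [ 3.7  20.13  0.39] F [ 0.7  0.5 -1.7] w 3.7 ff 20.0
top [ 569.40237012 -383.94178488] 59 0.9322060531998844 186.88160169720402 rel TCP [ -1.99905558 -57.94808989]
top [ 569.44074479 -383.81930423] 62 0.9815142538785189 186.82692053887035 rel TCP [ -1.96068091 -57.82560924]
scene [ 574.39505057 -384.27176868] 65 2.058322373420154 185.49538346523514 rel TCP [  2.99362487 -58.27807369]
scene [ 572.6996632  -381.87324999] 158 1.3766326948549263 183.00095593199586 rel TCP [  1.2982375 -55.879555 ]
```

play_rows(plan=[0,0,0,0.1,0.4,0,-1,0,0,0,0.15,0.8,0,-1,0,0,0,0.18,1,0,-1,0,0,0,0.18,1,0,-1,0,0,0,0.18,1,0,-1,0,0,0,0.18,1,0,-1,0,0,0,0.18,1,0,-1,0,0,0,0.18,1,0,-1])

```text
t: 10.28
eef_pos: [551.1, -104.7, 161.6]
orientation: [-0.149, -3.138, -0.001]
wrist_force: [0.6, 0.1, -0.9]
gripper_width: 3.8
finger_force: 20.0
```

play_rows(plan=[0,0,0,0.18,1,0,-1,0,0,0,0.18,1,0,-1,0,0,0,0.18,1,0,-1,0,0,0,0.18,1,0,-1,0,0,0,0.18,1,0,-1,0,0,0,0.18,1,0,-1,0,0,0,0.18,1,0,-1,0,0,0,0.18,1,0,-1])

```text
t: 11.28
eef_pos: [530.4, 137.8, 161.6]
orientation: [-0.149, -3.138, -0.001]
wrist_force: [0.4, 0.5, -1.8]
gripper_width: 3.9
finger_force: 20.0
```

play_rows(plan=[0,0,0,0.18,1,0,-1,0,0,0,0.18,1,0,-1,0,0,0,0.18,1,0,-1,0,0,0,0.18,1,0,-1,0,0,0,0.18,0.6,0,-1,0,0,0,0,0.3,0,-1,0,0,0,0,0,0,-1])

```text
t: 12.15
eef_pos: [519.0, 284.5, 161.6]
orientation: [0.149, 3.138, -0.001]
wrist_force: [-0.1, -0.2, -1.5]
gripper_width: 3.7
finger_force: 20.0
```

```bash
cat > m.py <<'E'
from h import *
go(513+60*YC[0],226+60*YC[1],60)
g=np.array(arm.sense()['eef_pos']);X=np.array([YC[1],-YC[0]])
for n in('top','scene'):
    p=arm.get_image(n);cv2.imwrite('pics/m_%s_%d.png'%(n,arm.sense()['t']*100),p['image'])
    w=cloud(p).reshape(-1,3);w=w[~np.isnan(w[:,0])]
    def fit(z,r,c0,ymax):
        c=np.array(c0,float)
        for k in range(3):
            d=np.hypot(*(w[:,:2]-c).T);v=(w[:,:2]-g[:2])@YC
            q=w[(abs(w[:,2]-z)<5)&(d<r+8)&(d>r-10)&(v<ymax)]
            c=least_squares(lambda c:np.hypot(*(q[:,:2]-c).T)-(r-2),c,loss='soft_l1',f_scale=1.5).x
        A=np.c_[q[:,:2]-c,np.ones(len(q))];pl=np.linalg.lstsq(A,q[:,2],rcond=None)[0]
        return c,len(q),np.median(q[:,2]),pl
    a=fit(g[2]+27,62,g[:2]-60*YC,-30);b=fit(53,80,[513,226],200)
    d=a[0]-b[0];print(n,"tall",a,"wide",b,"tall-wide carrier x,y",d@X,d@YC)
E
python3 m.py
```

```text
t 12.15 pos [519.  284.5 161.6] turn units [-0.    0.    0.01] shift units(after turn) [0.01 0.04 3.39] F [-0.1 -0.2 -1.5] w 3.7 ff 20.0
top tall (array([518.4030751, 224.9196678]), 167, np.float64(184.85761439985458), array([3.03610388e-03, 3.17899084e-02, 1.85510676e+02])) wide (array([511.70490724, 225.42595192]), 345, np.float64(52.29679092651497), array([ 5.23883394e-04, -5.03564824e-03,  5.20102550e+01])) tall-wide carrier x,y 6.715855565859845 0.13805926422790465
scene tall (array([520.94252535, 227.7564749 ]), 48, np.float64(184.89068703657108), array([7.38148733e-03, 1.10509168e-02, 1.84584440e+02])) wide (array([513.57322335, 227.47494076]), 410, np.float64(51.11864028974543), array([3.16321760e-03, 5.68128787e-04, 5.09650514e+01])) tall-wide carrier x,y 7.308388167143121 0.9865778255284613
```

play_rows(plan=[0,0,0,0.13,0,0,-1,0,0,0,0.1,0,0.5,-1,0,0,0,0,0,0.7,-1,0,0,0,0,0,0.7,-1,0,0,0,0,0,0.5,-1,0,0,0,0,0,0.3,-1,0,0,0,0,0,0.2,-1,0,0,0,0,0,0,-1])

```text
t: 13.25
eef_pos: [512.4, 285.0, 74.5]
orientation: [-0.15, -3.138, 0.0]
wrist_force: [0.3, -0.9, -0.7]
gripper_width: 4.2
finger_force: 20.0
```

```bash
python3 m.py
```

```text
t 13.25 pos [512.4 285.   74.5] turn units [-0. -0.  0.] shift units(after turn) [-0.21  0.04  0.48] F [ 0.3 -0.9 -0.7] w 4.2 ff 20.0
top tall (array([511.65253184, 225.53742953]), 126, np.float64(97.83876405415418), array([-1.24974549e-03,  2.37680278e-02,  9.83156854e+01])) wide (array([511.56209746, 225.26619479]), 385, np.float64(52.223233230169285), array([ 2.08593921e-03, -5.18733769e-03,  5.20815365e+01])) tall-wide carrier x,y 0.06402043858493847 0.27865398649874784
scene tall (array([514.03146854, 229.36780476]), 48, np.float64(98.03263599076593), array([-1.68224088e-02,  4.28089147e-02,  9.93676858e+01])) wide (array([513.48413768, 227.75391007]), 373, np.float64(51.04778656307053), array([3.57812626e-03, 1.46892216e-03, 5.08616543e+01])) tall-wide carrier x,y 0.3901207660306805 1.6589252290452114
```

play_rows(plan=[0,0,0,0,0,0.12,-1,0,0,0,0,0,0.1,-1,0,0,0,0,0,0.06,-1,0,0,0,0,0,0.03,-1,0,0,0,0,0,0,-1])

```text
t: 13.98
eef_pos: [512.4, 285.1, 65.6]
orientation: [0.15, 3.138, 0.0]
wrist_force: [-0.4, -0.3, 0.2]
gripper_width: 3.7
finger_force: 20.0
```

play_rows(plan=[0,0,0,0,0,0.03,-1,0,0,0,0,0,0.03,-1,0,0,0,0,0,0,-1])

```text
t: 14.35
eef_pos: [513.0, 285.7, 64.5]
orientation: [0.15, 3.136, 0.002]
wrist_force: [-1.3, 2.6, 5.8]
gripper_width: 4.2
finger_force: 20.0
```

play_rows(plan=[0,0,0,0,0,0.03,-1,0,0,0,0,0,0,-1], grip_force=6)

```text
t: 14.6
eef_pos: [512.7, 285.5, 62.9]
orientation: [0.15, 3.137, 0.001]
wrist_force: [-0.6, 3.9, 3.4]
gripper_width: 4.6
finger_force: 6.1
```

play_rows(plan=[0,0,0,0,0,0.03,-1,0,0,0,0,0,0,-1,0,0,0,0,0,0,-0.9], grip_force=3)

```text
t: 14.98
eef_pos: [512.2, 284.8, 61.5]
orientation: [-0.151, -3.137, 0.001]
wrist_force: [-0.0, 2.0, 1.4]
gripper_width: 5.2
finger_force: 3.0
```

play_rows(plan=[0,0,0,0,0,0,-0.8,0,0,0,0,0,0,-0.7,0,0,0,0,0,0,-0.6,0,0,0,0,0,0,-0.5,0,0,0,0,0,0,-0.5])

```text
t: 15.6
eef_pos: [512.4, 285.0, 61.7]
orientation: [-0.15, -3.138, 0.0]
wrist_force: [-0.2, 0.3, -1.2]
gripper_width: 22.8
finger_force: 0.0
```

```bash
python3 m.py; ls pics
```

```text
t 15.6 pos [512.4 285.   61.7] turn units [-0. -0.  0.] shift units(after turn) [-0.21  0.05  0.06] F [-0.2  0.3 -1.2] w 22.8 ff 0.0
top tall (array([511.79212751, 226.59021836]), 267, np.float64(87.23296135027829), array([-6.36181331e-06, -2.08443153e-03,  8.70987718e+01])) wide (array([511.59464411, 225.02097251]), 425, np.float64(52.165671632912336), array([-5.13371027e-04, -6.32474138e-03,  5.20119862e+01])) tall-wide carrier x,y 0.046163582062003 1.5809494459296118
scene tall (array([513.96198782, 229.8005846 ]), 162, np.float64(86.23313860231809), array([-2.18125051e-03,  7.75318899e-03,  8.66124151e+01])) wide (array([513.43106746, 228.03773083]), 345, np.float64(51.05032207422266), array([-2.54082327e-05,  4.65642565e-03,  5.10228520e+01])) tall-wide carrier x,y 0.35950824852375707 1.8056255630059266
grasp.png
m_scene_1225.png
m_scene_1335.png
m_scene_1570.png
m_top_1220.png
m_top_1330.png
m_top_1565.png
pre_scene.png
pre_top.png
scene.png
top.png
```

play_rows(plan=[0,0,0,0,0,-0.3,-0.5,0,0,0,0,0,-0.5,-0.5,0,0,0,0,0,-0.9,-0.5,0,0,0,0,0,-1,0.1,0,0,0,0,0,-0.7,0.1,0,0,0,0,-0.5,0,0.1,0,0,0,0,-1,0,0.1,0,0,0,0,-1,0,0.1], grip_force=20)

```text
t: 16.7
eef_pos: [504.2, 208.7, 163.0]
orientation: [-0.15, -3.137, 0.001]
wrist_force: [0.6, -0.5, 0.3]
gripper_width: 51.4
finger_force: 0.0
```

play_rows(plan=[0,0,0,0,-1,0,0.1,0,0,0,0,-1,0,0.1,0,0,0,0,-1,0,0.1,0,0,0,0,-1,0,0.1,0,0,0,0,-1,0,0.1,0,0,0,0,-1,0,0.1,0,0,0,0,-0.5,0,0.1,0,0,0,0,0,0,0.1])

```text
t: 17.7
eef_pos: [486.1, 15.5, 163.4]
orientation: [-0.154, -3.137, -0.0]
wrist_force: [0.2, 0.4, -1.1]
gripper_width: 51.0
finger_force: 0.0
```

```bash
python3 -c "
from h import *
go(488.6,-0.3,48)
for n in('top','scene'):
    p=arm.get_image(n);w=cloud(p).reshape(-1,3);w=w[~np.isnan(w[:,0])]
    print(n,circ(p,88,62,[513,227]),circ(p,53,80,[513,226]))
    for lo,hi,a,b in((82,90,-40,40),(54,63,40,90)):
        q=w[(w[:,2]>lo)&(w[:,2]<hi)&(w[:,0]>400)&(w[:,0]<600)&(w[:,1]>a)&(w[:,1]<b)]
        if len(q)>20:print(cv2.minAreaRect(q[:,:2].astype(np.float32)),len(q))
    cv2.imwrite('pics/g_%s.png'%n,p['image'])
"
```

```text
t 17.7 pos [486.1  15.5 163.4] turn units [ 0.   -0.01 -0.02] shift units(after turn) [-0.13 -0.51  3.85] F [ 0.2  0.4 -1.1] w 51.0 ff 0.0
top (array([511.20740128, 226.08906874]), 171, np.float64(1.100456115371081), np.float64(87.6312209851211)) (array([510.76929394, 224.90066411]), 211, np.float64(1.0507068163448707), np.float64(52.532763312462635))
((513.2615966796875, -4.100315093994141), (18.09004783630371, 5.870962142944336), 89.62860870361328) 38
((537.0027465820312, 56.090911865234375), (6.531230926513672, 58.97893524169922), 83.9552993774414) 91
scene (array([514.30738166, 229.51304308]), 500, np.float64(1.1572435470367672), np.float64(86.07674345627589)) (array([513.24305769, 227.02585899]), 468, np.float64(1.182357387917314), np.float64(51.45492094821054))
((490.34649658203125, 1.051015853881836), (20.10301971435547, 58.43784713745117), 83.68354797363281) 220
((495.22637939453125, 64.01905822753906), (8.420415878295898, 150.0142822265625), 84.11061096191406) 215
```

View pics/g_scene.png

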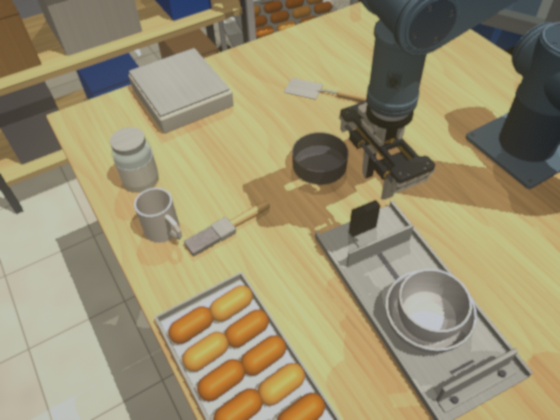

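The tall cover stands level inside the wide one at about (432,305), and the retainer grip at (365,218) is clear. I descend onto the grip.

play_rows(plan=[0,0,0,-0.13,-0.5,0,0.1,0,0,0,0,0,0.8,0.1,0,0,0,0,0,0.9,0.1,0,0,0,0,0,0.9,0.1,0,0,0,0,0,0.8,0.1,0,0,0,0,0,0.4,0.1,0,0,0,0,0,0,0.1])

```text
t: 18.68
eef_pos: [488.7, 1.0, 49.2]
orientation: [-0.15, -3.137, -0.0]
wrist_force: [-0.1, -0.0, -0.3]
gripper_width: 51.3
finger_force: 0.0
```

play_rows(plan=[0,0,0,0,0,0,-0.3,0,0,0,0,0,0,-1,0,0,0,0,0,0,-1,0,0,0,0,0,0,-1,0,0,0,0,0,0,-1,0,0,0,0,0,0,-1], grip_force=40)

```text
t: 19.42
eef_pos: [489.4, 0.4, 50.3]
orientation: [0.15, 3.137, -0.001]
wrist_force: [-1.6, -4.6, 6.9]
gripper_width: 20.0
finger_force: 40.0
```

play_rows(plan=[0,0,0,0,0.2,0,-1,0,0,0,0,0.3,0,-1,0,0,0,0,0.35,0,-1,0,0,0,0,0.35,0,-1,0,0,0,0,0.35,0,-1,0,0,0,0,0.35,0,-1,0,0,0,0,0.3,0,-1,0,0,0,0,0.15,0,-1])

```text
t: 20.42
eef_pos: [496.2, 71.0, 50.4]
orientation: [0.15, 3.137, -0.001]
wrist_force: [-1.4, -5.0, 5.1]
gripper_width: 19.8
finger_force: 40.0
```

play_rows(plan=[0,0,0,0,0.12,0,-1,0,0,0,0,0.12,0,-1,0,0,0,0,0.12,0,-1,0,0,0,0,0.12,0,-1,0,0,0,0,0.12,0,-1,0,0,0,0,0.12,0,-1,0,0,0,0,0.12,0,-1,0,0,0,0,0.12,0,-1])

```text
t: 21.42
eef_pos: [499.0, 98.9, 50.4]
orientation: [0.15, 3.137, -0.002]
wrist_force: [-0.6, -6.7, 5.4]
gripper_width: 19.6
finger_force: 40.0
```

play_rows(plan=[0,0,0,0,0.1,0,-1,0,0,0,0,0.1,0,-1,0,0,0,0,0.1,0,-1,0,0,0,0,0.08,0,-1,0,0,0,0,0.06,0,-1,0,0,0,0,0,0,-1])

```text
t: 22.18
eef_pos: [500.2, 112.1, 50.3]
orientation: [0.15, 3.137, -0.002]
wrist_force: [0.0, -5.4, 5.3]
gripper_width: 20.2
finger_force: 40.0
```

```bash
python3 -c "
from h import *
g=np.array(arm.sense()['eef_pos'])[:2]
for n in('top','scene'):
    p=arm.get_image(n);w=cloud(p).reshape(-1,3);w=w[~np.isnan(w[:,0])]
    c=circ(p,53,80,g+YC*146)[0];t=circ(p,88,62,g+YC*146)[0]
    q=w[(w[:,2]>57)&(w[:,2]<67)&(w[:,0]>400)&(w[:,0]<620)&(w[:,1]>335)&(w[:,1]<400)]
    v=(q[:,:2]-c)@YC
    print(n,c,t,'cover-grip',(c-g)@YC,'stop face-cover',np.percentile(v,[2,50,98]))
    cv2.imwrite('pics/h_%s.png'%n,p['image'])
"
```

```text
top [509.79249793 255.10379038] [510.20170733 256.57328922] cover-grip 143.24436969444616 stop face-cover [ 95.89994459  99.38887892 104.7620032 ]
scene [512.64606452 256.99229229] [513.2571603  260.03299555] cover-grip 145.39768810777653 stop face-cover [ 97.78897592 102.2389008  105.80022227]
```

View pics/h_scene.png

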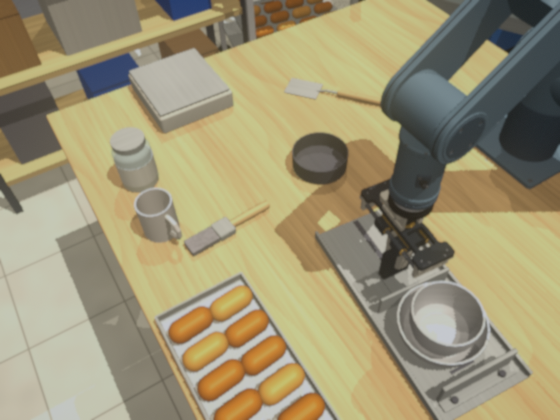

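The cover is moving with the retainer, with the covers at about (443,320) in the picture. About 15–18 mm is left to the back stop at (480,375).

play_rows(plan=[0,0,0,0,0.08,0,-1,0,0,0,0,0.08,0,-1,0,0,0,0,0.08,0,-1,0,0,0,0,0.06,0,-1,0,0,0,0,0.04,0,-1,0,0,0,0,0.03,0,-1])

```text
t: 23.02
eef_pos: [501.3, 122.9, 50.3]
orientation: [0.15, 3.137, -0.003]
wrist_force: [-0.4, -7.3, 6.1]
gripper_width: 19.8
finger_force: 40.0
```

play_rows(plan=[0,0,0,0,0.03,0,-1,0,0,0,0,0.03,0,-1])

```text
t: 23.28
eef_pos: [501.5, 124.7, 50.4]
orientation: [0.15, 3.137, -0.002]
wrist_force: [-1.1, -7.6, 5.2]
gripper_width: 19.7
finger_force: 40.0
```

play_rows(plan=[0,0,0,0,0.03,0,-1,0,0,0,0,0.03,0,-1])

```text
t: 23.52
eef_pos: [501.7, 126.4, 50.4]
orientation: [0.15, 3.137, -0.002]
wrist_force: [-2.0, -6.6, 5.9]
gripper_width: 19.6
finger_force: 40.0
```

play_rows(plan=[0,0,0,0,0.03,0,-1,0,0,0,0,0.03,0,-1])

```text
t: 23.78
eef_pos: [501.8, 128.2, 50.4]
orientation: [0.15, 3.137, -0.002]
wrist_force: [-1.3, -7.1, 5.8]
gripper_width: 19.7
finger_force: 40.0
```

play_rows(plan=[0,0,0,0,0.03,0,-1,0,0,0,0,0.03,0,-1])

```text
t: 24.02
eef_pos: [502.0, 130.0, 50.3]
orientation: [0.15, 3.137, -0.002]
wrist_force: [-0.3, -7.6, 6.6]
gripper_width: 19.8
finger_force: 40.0
```

play_rows(plan=[0,0,0,0,0.03,0,-1,0,0,0,0,0.03,0,-1])

```text
t: 24.28
eef_pos: [502.0, 130.4, 50.4]
orientation: [0.149, 3.137, -0.006]
wrist_force: [-1.4, -16.6, 8.0]
gripper_width: 19.9
finger_force: 40.0
```

Contact with the stop: wrist force rose from 7 to 17 N. A touch more, then hold.

play_rows(plan=[0,0,0,0,0.02,0,-1,0,0,0,0,0,0,-1])

```text
t: 24.52
eef_pos: [502.0, 130.4, 50.4]
orientation: [0.15, 3.138, -0.007]
wrist_force: [-2.9, -16.9, 7.1]
gripper_width: 19.7
finger_force: 40.0
```

play_rows(plan=[0,0,0,0,0.03,0,-1,0,0,0,0,0,0,-1])

```text
t: 24.78
eef_pos: [502.0, 130.5, 50.3]
orientation: [0.15, 3.138, -0.009]
wrist_force: [-2.8, -20.8, 7.9]
gripper_width: 19.8
finger_force: 40.0
```

play_rows(plan=[0,0,0,0,0,0,-1,0,0,0,0,0,0,-1,0,0,0,0,0,0,-1,0,0,0,0,0,0,-1,0,0,0,0,0,0,-1,0,0,0,0,0,0,-1])

```text
t: 25.52
eef_pos: [502.0, 130.5, 50.4]
orientation: [0.15, 3.138, -0.009]
wrist_force: [-2.4, -20.7, 8.0]
gripper_width: 19.7
finger_force: 40.0
```

play_rows(plan=[0,0,0,0,-0.04,0,-1,0,0,0,0,-0.04,0,-1])

```text
t: 25.78
eef_pos: [502.0, 130.4, 50.4]
orientation: [0.151, 3.137, -0.003]
wrist_force: [-0.6, -6.2, 5.5]
gripper_width: 19.9
finger_force: 40.0
```

play_rows(plan=[0,0,0,0,0,0,-0.5,0,0,0,0,0,0,-0.3,0,0,0,0,0,0,-0.1,0,0,0,0,0,0,0,0,0,0,0,0,0,0,0,0,0,0,0,0,0])

```text
t: 26.52
eef_pos: [501.5, 132.1, 49.7]
orientation: [-0.15, -3.138, -0.0]
wrist_force: [-0.9, -0.9, 0.0]
gripper_width: 46.4
finger_force: 0.0
```

play_rows(plan=[0,0,0,0,0,-0.3,0,0,0,0,0,0,-0.6,0,0,0,0,0,0,-1,0,0,0,0,0,0,-1,0,0,0,0,0,-0.5,-1,0,0,0,0,0,-1,0,0,0,0,0,0,0,-1,0,0,0,0,0,0,0,0,0])

```text
invalid input at $.plan: expected a multiple of 7 numbers
```

```bash
python3 -c "
from h import *
s=arm.sense();print(s['t'],s['eef_pos'],s['wrist_force'])
for n in('top','scene'):
    p=arm.get_image(n);w=cloud(p).reshape(-1,3);w=w[~np.isnan(w[:,0])]
    a=circ(p,53,80,[517,273]);t=circ(p,88,62,a[0]);c=a[0]
    def v(lo,hi,a,b):
        q=w[(w[:,2]>lo)&(w[:,2]<hi)&(w[:,0]>430)&(w[:,0]<590)&(w[:,1]>a)&(w[:,1]<b)];return len(q),np.percentile((q[:,:2]-c)@YC,[3,50,97])
    print(n,a,t,'plate',v(56,64,170,196),'stop',v(57,67,335,400))
    cv2.imwrite('pics/f_%s.png'%n,p['image'])
"
```

```text
26.525 [501.53307603 132.12257992  49.70567306] [-0.9142007  -0.87021359  0.00901732]
top (array([511.95132892, 274.27997515]), 227, np.float64(1.4280384121731657), np.float64(52.62239897200652)) (array([511.65257398, 274.50667367]), 137, np.float64(1.1504302570942713), np.float64(87.62915519372677)) plate (60, array([-85.36405774, -82.80683627, -79.70844158])) stop (122, array([76.72677491, 79.9791637 , 85.09607404]))
scene (array([513.99467624, 274.83686887]), 677, np.float64(1.7536071825651476), np.float64(51.90552610300631)) (array([514.86557819, 278.2061592 ]), 539, np.float64(1.118339628336436), np.float64(86.19810908397017)) plate (116, array([-103.50081833,  -79.80112792,  -76.73590007])) stop (446, array([63.38686982, 84.16904457, 87.694082  ]))
```

View pics/f_scene.png

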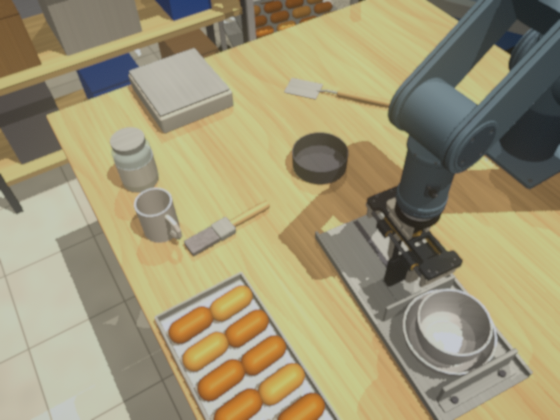

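The covers sit nested at about (452,330), between the retainer plate at (415,295) and the back stop at (480,375). The fingers are open and free, so I lift clear.

play_rows(plan=[0,0,0,0,0,-0.3,0,0,0,0,0,0,-0.6,0,0,0,0,0,0,-0.9,0,0,0,0,0,0,-0.9,0,0,0,0,0,0,-0.9,0,0,0,0,0,0,-0.9,0,0,0,0,0,0,0,0])

```text
t: 27.5
eef_pos: [503.1, 132.2, 187.3]
orientation: [0.15, 3.133, 0.001]
wrist_force: [-0.1, -0.7, -0.6]
gripper_width: 46.8
finger_force: 0.0
```

```bash
python3 -c "
from h import *
s=arm.sense();print(s['t'],s['eef_pos'],s['wrist_force'])
for n in('top','scene'):
    p=arm.get_image(n);w=cloud(p).reshape(-1,3);w=w[~np.isnan(w[:,0])]
    a=circ(p,53,80,[517,274]);t=circ(p,88,62,a[0]);c=t[0]
    q=w[(w[:,2]>56)&(w[:,2]<64)&(w[:,0]>430)&(w[:,0]<590)&(w[:,1]>170)&(w[:,1]<205)];k=np.array([513,273]);v=(q[:,:2]-k)@YC
    q2=w[(w[:,2]>58)&(w[:,2]<66)&(w[:,0]>430)&(w[:,0]<590)&(w[:,1]>335)&(w[:,1]<400)];v2=(q2[:,:2]-k)@YC
    print(n,a,t,'plate',np.percentile(v,[5,50,95]),'stop',np.percentile(v2,[5,50,95]))
"
```

```text
27.5 [503.13047347 132.15426517 187.326941  ] [-0.14640593 -0.72840678 -0.61576156]
top (array([511.92564881, 273.849141  ]), 231, np.float64(1.3158300648713919), np.float64(52.71732417266048)) (array([511.74232163, 274.87882599]), 155, np.float64(1.073228770607237), np.float64(87.23773150444345)) plate [-83.94610645 -81.11775758 -78.07304865] stop [78.63871659 81.01820065 86.32538914]
scene (array([514.15293484, 275.1546565 ]), 644, np.float64(1.5578981058422627), np.float64(51.7367982642042)) (array([514.89510878, 278.12195273]), 525, np.float64(1.0488726783115538), np.float64(86.22631434890093)) plate [-80.01104219 -77.17814682 -74.74086425] stop [82.00544432 85.99481244 89.66385435]
```

```bash
python3 -c "
from cell import arm
print(arm.sign_off())"
```

```text
the job is handed in; nothing more can be done
None
```

I nested the tall cover mouth up in the wide one and clamped both against the back stop, holding an estimated 16 N for about 0.75 s. I then released the retainer, leaving it against the covers, and handed the job in; the sign-off returned no verdict.

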